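# Put the blade cassette away in its case

## Robot

A 6-joint arm with a two-finger parallel gripper is mounted at the origin on a cart in front of the work surface, level with it; the furniture and walls round the work are solid. World frame = base frame: x ahead of the robot, y to its left, z up, the work surface at z = 0. Lengths are in m, angles in rad, forces in N, time in s.
With the tool pointing down it reaches from about 0.35 to 0.85 m from the base axis. Payload 8.1 kg.
Tool frame: the origin (TCP) lies on the mounting face of the last link; the fingertips stand 186 mm ahead of it and the grasp point (between the pads) lies 167 mm ahead of it (robot.finger_overhang is the distance from the TCP to the fingertips, in m); z points along the fingers, y is the line along which they close (so a half turn about z gives the same grasp; the last joint's range is limited). The gripper opens to 93 mm and grips with 3 to 60 N. Pads are 15 mm wide; open, the fingers measure 128 mm over their backs; the gripper's body (75 mm by 188 mm) begins 65 mm behind the grasp point.
Start: joints at [-1.387, 0.13, 1.488, -0, 1.523, -0.085], TCP at [0.159, -0.578, 0.405] pointing down, gripper open.
Joint ranges: [-2.96, 2.96], [-0.89, 2.26], [0.02, 2.5], [-1.34, 4.48], [0, 2.73], [-2.66, 2.66]. Speed limits (rad/s): [2.39, 2.39, 2.79, 3.14, 3.14, 3.14].

## Interface

Orientations are given as a rotation vector (axis times angle).
In Python, from plant import readout, read_camera, get_calibration, job, robot gives the robot as it stands.
- The arm moves only by the shell command python3 -m handwheel 'ROWS' [FORCE]. ROWS is JSON, a list of rows, each a list of 5 numbers: the shift along the world's x, y, z in cm, then the turn about the world's z in rad, then the closure, from 0 (fully open) to 1 (shut). In form: [[tx, ty, tz, spin, gripper], ...]. A call has 1 to 10 rows; each row shifts and turns the commanded pose from where the row before left it; what a row does not reach is not made up. A row lasts 1/8 s, in which the tool goes at most 62.5 mm and 10.7 degrees, less where a joint would pass 70% of its speed; a pose out of reach is approached as far as the arm can. A call is refused whole if a number of a shift passes 6.25 or a number of a turn 0.188, either way. A call with a gripper value outside its range is refused whole. The fingers move at their own pace and stop on an object; FORCE is the grip in N (left out, the last holds). Time passes only in rows, so rows that do not move let the fingers close. It gives the time, the measured TCP pose, the force, the opening and the grip force at its end, in the units of the state.
- readout.read_state(): the state, without advancing time (a new reading comes with each control period).
- read_camera(name): name is "scene" or "top" or "wrist"; returns the picture (420x560x3 uint8, red, green, blue); there is no depth.
- get_calibration(name): a dict with "fovy" (degrees; the focal length in pixels is half the picture's height over the tangent of half this angle, whatever the lens; pixels are square), "cx", "cy" (the principal point, pixels), "dist_coeffs" ([k1, k2, p1, p2, k3] as OpenCV has them; the pictures are not rectified), "pose" (4x4, takes a point from camera to world coordinates). Camera axes: x right, y down, z forward; pixel columns grow to the right and rows downward; lengths in m; the calibration is good to about 2 mm. A picture is of the moment at which its call begins: read the wrist's pose just before it. get_calibration takes no time and is no camera call; for the wrist camera it gives the pose at the moment of the call.
- job.close_job(): hands the job in; it is judged then, once.
The state is a dict: "t": time; "q": joint angles; "dq": joint speeds; "joint_torque": joint torques, N m; "tool_pos": TCP position; "orientation": TCP orientation; "force": force on the tool from outside, world axes, zero at the start; "wrist_torque": the same for the moment, N m; "opening": finger opening in m; "gripper_force": force on a finger pad.
Only numpy, scipy, OpenCV 4.12 (cv2) and the standard library are available. Lean on these libraries where they do the work, as an engineer would, in place of code of your own. Each camera call takes 0.05 s, during which the arm holds its last target. There are 200 camera calls.

## Task

Slide the flat cutter-blade cassette along the worktop into its black storage case until it is fully home, and only then fold the case's steel flap down flat over the mouth. Keep the cassette flat on the worktop all the while and do not disturb the timer and the tin beside it.

Things in the scene. Friction and masses are not known exactly. Their poses are not given: they have to be found in the camera images.
- cassette: Closed flat grey box, bright steel plate with a dark diagonal strip on top: 110 mm long (its x), 90 wide (y), 20 high, 0.2 to 0.45 kg, the same both ways round; to be pushed at its upright sides. Origin: centre of its underside. Starts on the worktop in front of the mouth, 30 to 50 mm to the case's +y side (the worktop's front edge), turned up to 0.35 rad.
- case: Black low case fixed to the worktop, 119 mm long, 130 wide, 30 high, open at the front end, no floor. Origin: on the worktop at the middle of the mouth; x points into the case, z up: the cassette travels along +x. Channel 94 mm wide, 23 high, widening over the first 12 mm to 106 at the mouth. Back stop at x = 105 mm: when home the cassette's centre is at x = 50 and 5 mm of it still show.
- flap (a joint): Hinge of the angled steel flap on the roof, along the case's y at x = 10, z = 36 mm in the case's frame. 0: shut, its front panel hanging upright before the mouth; pi/2: panel level, above the mouth; pi: swung right back, panel standing up above the roof at x = 32 (starts at 2.85 to 3.25; limit 3.3). Stiff (0.02 Nm): stays where it is left.
- flap_edge (a point): Middle of the flap's free edge. The flap is 110 mm wide: a 4 mm plate that reaches 22 mm forward from the hinge, then a 4 mm panel bent 30 mm down, with an 8 mm lip outward at the free edge (shut, the panel's inner face is at x = -10 in the case's frame). The last part closes best by pressing the bend down from above, to 38 mm over the worktop.
- timer: Bystander, not to be disturbed: round kitchen timer, 64 mm across, 49 high, red top on a white foot. Origin: centre of its underside.
- tin: Bystander, not to be disturbed: low round tin, 75 mm across, 58 high. Origin: centre of its underside.

How it is judged:
By the outcome, as a careful person would: the job done as asked, in the order asked, and still so for the second after the job is handed in, with the robot touching nothing.
It also fails if it takes over 61 s, if anything falls off the work surface, if the arm or the gripper's body presses on something with over 40 N, if the wrist force passes 120 N, or if a joint passes its speed limit or range.

## Working session

There is one attempt and no reset: what is moved stays moved. The work goes in short steps, Python scripts to look and compute and a shell command to move; the robot and the scene stay as the last step left them, time stands still between calls to the robot, and variables do not carry over. Pictures are saved under pics/ and viewed, at most 10 in all, crops included, and the job is handed in when it is done.

```bash
mkdir -p pics; ls; python3 - <<'E'
from plant import readout, read_camera, get_calibration, robot
import cv2
s=readout.read_state();print(s)
for n in("top","scene"):
    c=get_calibration(n);print(n,c)
    cv2.imwrite(f"pics/{n}0.png",read_camera(n)[:,:,::-1])
E
```

```text
pics
{'t': 0.0, 'q': array([-1.38740435e+00,  1.31178026e-01,  1.48927860e+00,  1.56146092e-05,
        1.52297714e+00, -8.54032596e-02]), 'dq': array([ 0.00048298, -0.00094915,  0.00175902, -0.00109348, -0.00025629,
        0.00128679]), 'joint_torque': array([-5.28540004e-04, -5.59847331e+01, -4.91750908e+01,  7.68283848e-02,
        3.55723849e-02, -1.54303934e-04]), 'tool_pos': array([ 0.15932367, -0.57822796,  0.40367743]), 'orientation': array([-3.11143957e+00, -4.20704949e-01,  1.17097977e-04]), 'force': array([-0.55495947,  0.23477583, -0.63948488]), 'wrist_torque': array([-0.01431023, -0.00616747,  0.01751619]), 'gripper_force': 0.0, 'opening': 0.09296107713749316}
top {'fovy': 46.058092824887694, 'cx': 278.70309840747433, 'cy': 213.50701954938415, 'dist_coeffs': array([-0.00598022,  0.        ,  0.        ,  0.        ,  0.        ]), 'pose': array([[ 0.02658656, -0.99684966,  0.07472554,  0.56418359],
       [-0.99948646, -0.02517031,  0.01983101, -0.20239692],
       [-0.01788767, -0.07521441, -0.99700693,  0.91875017],
       [ 0.        ,  0.        ,  0.        ,  1.        ]])}
scene {'fovy': 56.52149957985781, 'cx': 283.60411714386845, 'cy': 207.68124678052993, 'dist_coeffs': array([-0.03182209,  0.        ,  0.        ,  0.        ,  0.        ]), 'pose': array([[-0.75524309, -0.28160589,  0.59186653,  0.11392655],
       [-0.65522394,  0.34781346, -0.67060226,  0.38367102],
       [-0.01701361, -0.89427284, -0.44719863,  0.44478446],
       [ 0.        ,  0.        ,  0.        ,  1.        ]])}
```

View pics/top0.png

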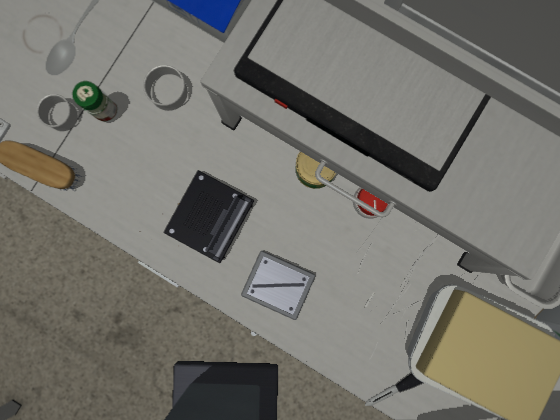

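View pics/scene0.png

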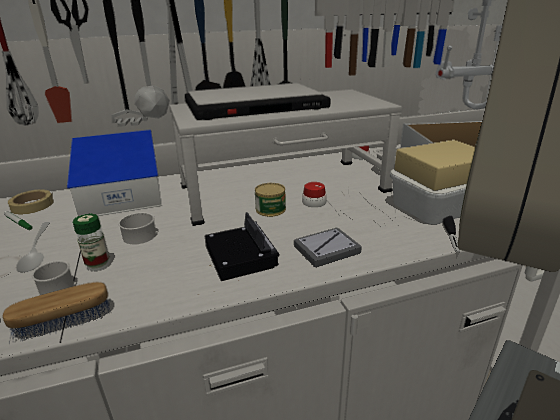

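The top view shows the case at about (165–256, 172–262) with its mouth to the lower right. The cassette is at about (279, 285). The tin (315,168) and timer (372,203) are by the shelf. I'll zoom in to pick the corners.

```bash
python3 - <<'E'
import cv2
im=cv2.imread("pics/top0.png")[160:330,155:335]
cv2.imwrite("pics/crop0.png",cv2.resize(im,None,fx=3.5,fy=3.5,interpolation=cv2.INTER_CUBIC))
E
```

```text
(no output)
```

View pics/crop0.png

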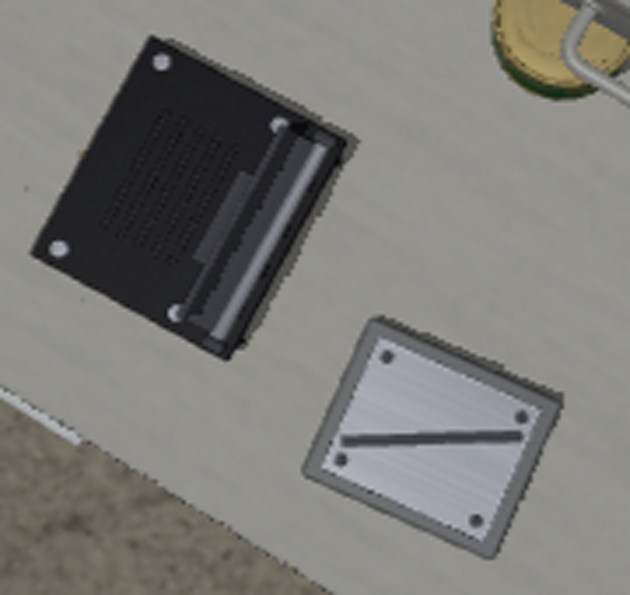

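```bash
cat > h.py <<'E'
import numpy as np,cv2
from scipy.optimize import least_squares
from plant import get_calibration
def K(c): f=210/np.tan(np.radians(c["fovy"])/2);return np.array([[f,0,c["cx"]],[0,f,c["cy"]],[0,0,1]])
def ray(px,z,name="top",c=None):
    c=c or get_calibration(name)
    n=cv2.undistortPoints(np.array(px,float).reshape(-1,1,2),K(c),c["dist_coeffs"])[:,0]
    P=c["pose"];d=np.c_[n,np.ones(len(n))]@P[:3,:3].T
    return P[:3,3]+d*((z-P[2,3])/d[:,2])[:,None]
def proj(X,c):
    P=c["pose"];X=(np.atleast_2d(X)-P[:3,3])@P[:3,:3]
    return cv2.projectPoints(X.reshape(-1,1,3),np.zeros(3),np.zeros(3),K(c),c["dist_coeffs"])[0][:,0]
def R(a): return np.array([[np.cos(a),-np.sin(a)],[np.sin(a),np.cos(a)]])
def fit(W,M,a0):
    r=least_squares(lambda p:(M@R(p[2]).T+p[:2]-W[:,:2]).ravel(),[*W[:,:2].mean(0),a0]);return r.x,np.abs(r.fun).max()
CASE=np.array([[119,s*65] for s in(1,-1)]+[[0,s*65] for s in(1,-1)])/1e3
CAS=np.array([[55,-45],[-55,-45],[-55,45],[55,45]])/1e3
E
python3 - <<'E'
from h import *
o=np.array([155,160])
f=lambda L:(np.array(L)+.5)/3.5-.5+o
k=ray(f([(32,252),(152,38),(228,358),(350,143)]),.03)
v=(k[0]+k[1]-k[2]-k[3])[:2];a=np.arctan2(v[1],v[0])
print("case",fit(k,CASE,a),k.round(4).tolist())
q=ray(f([(377,318),(560,398),(492,556),(304,473)]),.02)
p,e=fit(q,CAS,a);print("cas",p,e)
kc=fit(k,CASE,a)[0]
print("cas in case",(p[:2]-kc[:2])@R(kc[2]),p[2]-kc[2])
for n,px,z in(("tin",(315,165),.058),("timer",(372,203),.049)):
    w=ray([px],z)[0];print(n,w,(w[:2]-kc[:2])@R(kc[2]))
print("shelf edge front low corner?",ray([(205,85),(440,185)],.2))
E
```

```text
case (array([ 0.59609146, -0.11186443,  1.09865995]), np.float64(0.0027802596730970297)) [[0.5927, 0.0221, 0.03], [0.7056, -0.0357, 0.03], [0.541, -0.0813, 0.03], [0.6533, -0.1406, 0.03]]
cas [ 0.50359744 -0.18735336  1.18081918] 0.0030483576167701087
cas in case [-0.1092957   0.04804344] 0.08215923432248906
tin [ 0.71581439 -0.24681568  0.058     ] [-0.06573862 -0.16799957]
timer [ 0.65209414 -0.34906274  0.049     ] [-0.18577905 -0.15775133]
shelf edge front low corner? [[ 0.80765673 -0.07293699  0.2       ]
 [ 0.66565745 -0.42212567  0.2       ]]
```

The case mouth is at about (0.596, −0.112), with its x axis at yaw 1.099. The cassette sits at about (−109, +48) mm in the case frame, turned 0.08. I'll move to beside the cassette's +y side, aligned with the case x axis, and look with the wrist camera.

```bash
python3 -m handwheel '[[3.2,4.6,0,-0.082,0],[3.2,4.6,0,-0.082,0],[3.2,4.6,0,-0.082,0],[3.2,4.6,0,-0.082,0],[3.2,4.6,0,-0.082,0],[3.2,4.6,0,-0.082,0],[3.2,4.6,0,-0.082,0],[3.2,4.6,0,-0.083,0],[3.2,4.6,0,-0.083,0],[0,0,0,0,0]]'; python3 - <<'E'
from h import *
from plant import read_camera
import pickle
c=get_calibration("wrist");im=read_camera("wrist")[:,:,::-1]
pickle.dump(c,open("w1.pkl","wb"));cv2.imwrite("pics/w1.png",im);print(c["pose"].round(3))
cv2.imwrite("pics/w1v.png",cv2.resize(im,(800,600),interpolation=cv2.INTER_CUBIC))
E
```

```text
t: 1.35
tool_pos: [0.4487, -0.1614, 0.4043]
orientation: [-3.055, 0.726, 0.001]
force: [-0.2, -1.6, -0.7]
opening: 0.0931
gripper_force: 0.0
[[-0.45  -0.866 -0.217  0.508]
 [-0.893  0.436  0.11  -0.191]
 [-0.     0.243 -0.97   0.384]
 [ 0.     0.     0.     1.   ]]
```

View pics/w1v.png

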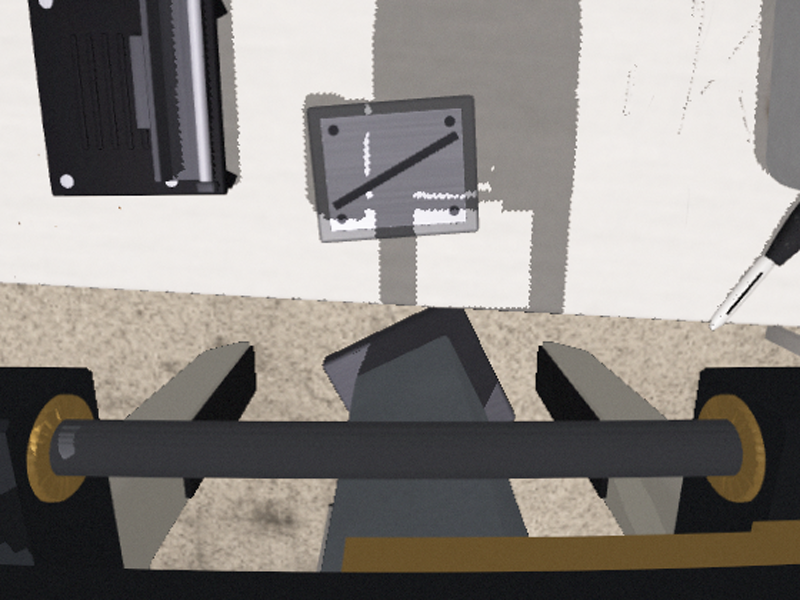

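The wrist view (800-px scale) shows the case's near-side roof corners at (53,195) and (228,193). The cassette's top corners are at (307,106), (474,96), (479,231) and (322,242).

```bash
python3 - <<'E'
from h import *
import pickle
c=pickle.load(open("w1.pkl","rb"));s=.7
q=ray(np.array([(307,106),(474,96),(479,231),(322,242)])*s,.02,c=c)
print(fit(q,CAS,1.18))
k=ray(np.array([(53,195),(228,193),(30,8)])*s,.03,c=c);print(k)
d=k[0]-k[1];print("len",np.linalg.norm(d),np.arctan2(d[1],d[0]))
d=k[0]-k[2];print("len",np.linalg.norm(d),np.arctan2(d[1],d[0])-np.pi/2)
# joint refit of case by reprojection in both cameras
ct=get_calibration("top");o=np.array([155,160])
pt=(np.array([(32,252),(152,38),(228,358),(350,143)])+.5)/3.5-.5+o
pw=np.array([(53,195),(228,193)])*s
def res(p,w=1):
    W=np.c_[CASE@R(p[2]).T+p[:2],np.full(4,.03)]
    return np.r_[(proj(W,ct)-pt).ravel(),2*(proj(W[[0,2]],c)-pw).ravel()]
r=least_squares(res,[.596,-.112,1.1]);print(r.x,r.fun.round(1))
def res(p):
    W=np.c_[CAS@R(p[2]).T+p[:2],np.full(4,.02)]
    return (proj(W,c)-np.array([(307,106),(474,96),(479,231),(322,242)])*s).ravel()
g=least_squares(res,[.5,-.187,1.18]);print(g.x,g.fun.round(1))
kc=r.x;print("rel",(g.x[:2]-kc[:2])@R(kc[2]),g.x[2]-kc[2])
E
```

```text
(array([ 0.5021534 , -0.18785399,  1.17245032]), np.float64(0.0018434549825124547))
[[ 0.59171766  0.02147315  0.03      ]
 [ 0.53892402 -0.08394466  0.03      ]
 [ 0.69454538 -0.03073027  0.03      ]]
len 0.11789860762776341 1.1065059416702416
len 0.11532015106813659 1.1010248268421652
[ 0.59682985 -0.11329744  1.10735285] [-0.1  0.4  0.1 -1.4  1.6  1.3  1.  -0.9 -1.4  0.4  0.8  0.2]
[ 0.50205072 -0.18777221  1.17196214] [-0.8 -0.1  1.4 -1.6  1.1  1.1 -1.7  1. ]
rel [-0.10898827  0.05148915] 0.06460929165895046
```

```bash
python3 -m handwheel '[[-0.71,0.36,-4,0,0.55],[0,0,-5,0,0.55],[0,0,-5,0,0.55],[0,0,-4,0,0.55],[0,0,-2.2,0,0.55],[0,0,-1,0,0.55],[0,0,0,0,0.55],[0,0,0,0,0.55]]' 20
```

```text
t: 2.4
tool_pos: [0.4408, -0.1615, 0.194]
orientation: [3.054, -0.734, 0.003]
force: [-1.0, -0.9, 0.4]
opening: 0.0419
gripper_force: 0.0
```

```bash
python3 -m handwheel '[[0.89,-0.45,0,0,0.55],[0.89,-0.45,0,0,0.55],[0.89,-0.45,0,0,0.55],[0.89,-0.45,0,0,0.55],[0.89,-0.45,0,0,0.55],[0.89,-0.45,0,0,0.55],[0,0,0,0,0.55],[0,0,0,0,0.55]]'; python3 -m handwheel '[[-2,1,0,0,0.55],[-4,2,2,0,0.55],[-1,0.5,5,0,0.55],[0,0,5,0,0.55],[0,0,5,0,0.55],[0,0,3,0,0.55],[0,0,0,0,0.55]]'; python3 - <<'E'
from h import *
from plant import read_camera
import pickle
c=get_calibration("wrist");im=read_camera("wrist")[:,:,::-1]
pickle.dump(c,open("w2.pkl","wb"));cv2.imwrite("pics/w2.png",im)
cv2.imwrite("pics/w2v.png",cv2.resize(im,(800,600),interpolation=cv2.INTER_CUBIC))
E
```

```text
t: 3.4
tool_pos: [0.494, -0.188, 0.1928]
orientation: [3.055, -0.733, 0.001]
force: [0.8, 0.8, -0.2]
opening: 0.0421
gripper_force: 0.0
t: 4.28
tool_pos: [0.4243, -0.1532, 0.396]
orientation: [3.053, -0.733, 0.01]
force: [0.6, -0.5, -0.4]
opening: 0.042
gripper_force: 0.0
```

View pics/w2v.png

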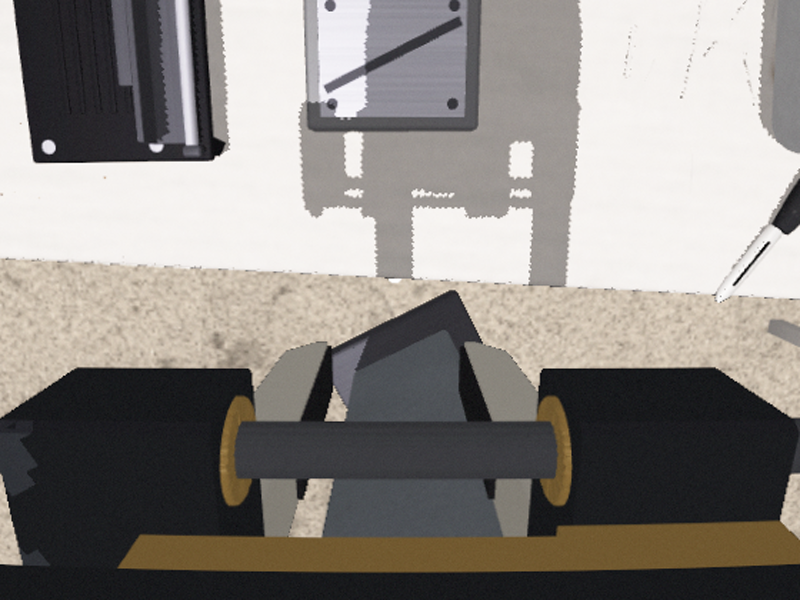

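The cassette now lies square to the case. Its near top corners are at (307,130) and (478,130), and the case's are at (35,162) and (212,160).

```bash
python3 - <<'E'
from h import *
import pickle
c=pickle.load(open("w2.pkl","rb"));s=.7
k=ray(np.array([(35,162),(212,160)])*s,.03,c=c);q=ray(np.array([(307,130),(478,130)])*s,.02,c=c)
x=k[0]-k[1];a=np.arctan2(x[1],x[0]);print(np.linalg.norm(x),a)
d=q[0]-q[1];print(np.linalg.norm(d),np.arctan2(d[1],d[0]))
for a in(1.105,a):
    o=k[1,:2]+R(a)@[0,-.065];print("case",o,"cas near corners in case",((q[:,:2]-o)@R(a)*1e3).round(1))
E
```

```text
0.11547792599296595 1.0981105448781714
0.10921752751411601 1.0995850335521624
case [ 0.5968913  -0.11076461] cas near corners in case [[ -59.3   46.9]
 [-168.5   47.5]]
case [ 0.59668879 -0.11116402] cas near corners in case [[ -59.1   46.5]
 [-168.4   46.3]]
```

```bash
python3 -m handwheel '[[0.95,-1.41,0,0.174,0.55],[0.95,-1.41,0,0.174,0.55],[0.95,-1.41,0,0.174,0.55],[0.95,-1.41,0,0.174,0.55],[0.95,-1.41,0,0.174,0.55],[0.95,-1.41,0,0.174,0.55],[0.95,-1.41,0,0.174,0.55],[0.95,-1.41,0,0.174,0.55],[0.95,-1.41,0,0.174,0.55],[0,0,0,0,0.55]]'; python3 - <<'E'
from h import *
from plant import readout
s=readout.read_state();o=s["orientation"];p=s["tool_pos"];print(s["q"].round(2),p)
from scipy.spatial.transform import Rotation as Ro
y=Ro.from_rotvec(o).as_matrix()[:,1];print("yaw",np.arctan2(y[1],y[0])%np.pi,((p[:2]-[.5968,-.111])@R(1.10)*1e3).round(1))
E
```

```text
t: 5.58
tool_pos: [0.5089, -0.2801, 0.3903]
orientation: [-2.681, -1.631, 0.002]
force: [-0.3, -0.5, -0.0]
opening: 0.0418
gripper_force: 0.0
[-0.59  0.09  1.56 -0.    1.5  -0.11] [ 0.50894452 -0.28007625  0.39027683]
yaw 2.663834660905781 [-190.5    1.6]
```

```bash
python3 -m handwheel '[[0,0,-5,0.007,0.55],[0,0,-5,0,0.55],[0,0,-5,0,0.55],[0,0,-3.2,0,0.55],[0,0,-1.5,0,0.55],[0,0,0,0,0.55],[0,0,0,0,0.55]]'; python3 -m handwheel '[[0.54,1.07,0,0,0.55],[0.54,1.07,0,0,0.55],[0.54,1.07,0,0,0.55],[0.54,1.07,0,0,0.55],[0.54,1.07,0,0,0.55],[0,0,0,0,0.55]]';python3 -m handwheel '[[0.54,1.07,0,0,0.55],[0.54,1.07,0,0,0.55],[0.54,1.07,0,0,0.55],[0.54,1.07,0,0,0.55],[0,0,0,0,0.55]]'; python3 - <<'E'
from plant import read_camera
import cv2
im=read_camera("top")[160:360,155:385,::-1]
cv2.imwrite("pics/t2.png",cv2.resize(im,None,fx=3,fy=3,interpolation=cv2.INTER_CUBIC))
E
```

```text
t: 6.45
tool_pos: [0.5099, -0.2801, 0.1975]
orientation: [2.676, 1.642, 0.002]
force: [-0.7, -0.2, -0.3]
opening: 0.0419
gripper_force: 0.0
t: 7.2
tool_pos: [0.5371, -0.2253, 0.1968]
orientation: [2.675, 1.645, 0.002]
force: [0.3, -0.2, 0.1]
opening: 0.0418
gripper_force: 0.0
t: 7.82
tool_pos: [0.5581, -0.1828, 0.196]
orientation: [2.676, 1.645, 0.001]
force: [0.3, 0.4, -0.1]
opening: 0.0416
gripper_force: 0.0
```

View pics/t2.png

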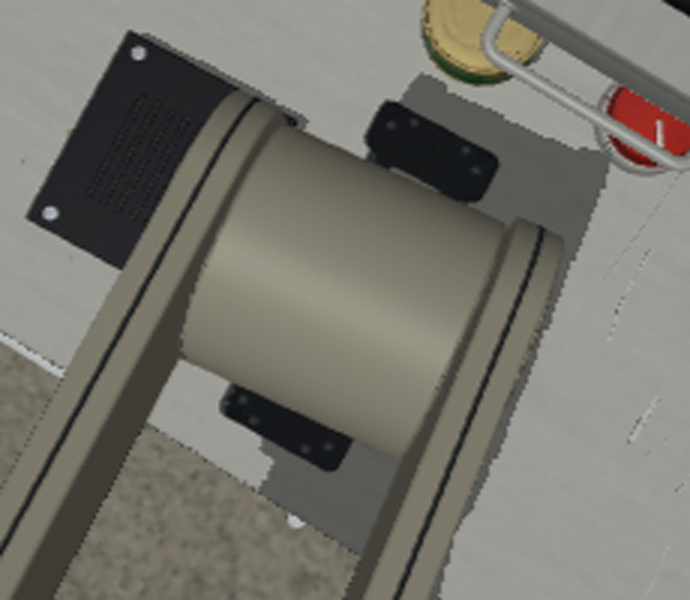

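```bash
python3 -m handwheel '[[0.45,0.89,-0.1,0,0.55],[0.45,0.89,-0.1,0,0.55],[0.45,0.89,0,0,0.55],[0.45,0.89,0,0,0.55],[0.45,0.89,0,0,0.55],[0,0,0,0,0.55]]';python3 -m handwheel '[[0.27,0.53,0,0,0.55],[0.27,0.53,0,0,0.55],[0.09,0.18,0,0,0.55],[0.09,0.18,0,0,0.55],[0,0,0,0,0.55]]'; python3 - <<'E'
from h import *
from plant import readout
p=readout.read_state()["tool_pos"];print(((p[:2]-[.5968,-.111])@R(1.10)*1e3).round(1))
E
```

```text
t: 8.62
tool_pos: [0.5803, -0.1387, 0.1937]
orientation: [-2.676, -1.645, -0.0]
force: [0.3, -0.1, -0.3]
opening: 0.042
gripper_force: 0.0
t: 9.25
tool_pos: [0.5875, -0.1245, 0.1936]
orientation: [-2.676, -1.644, -0.0]
force: [-0.6, -0.7, -0.2]
opening: 0.0419
gripper_force: 0.7
[-16.2   2.2]
```

```bash
for i in 1 2; do python3 -m handwheel '[[0.09,0.18,0,0,0.55],[0,0,0,0,0.55]]'|grep -E "tool|force"; done; python3 -m handwheel '[[0.09,0.18,0,0,0.55],[0,0,0,0,0.55]]'|grep -E "tool|force"
```

```text
tool_pos: [0.5883, -0.1228, 0.1936]
force: [-0.8, -1.5, -1.6]
gripper_force: 0.8
tool_pos: [0.5888, -0.1222, 0.1936]
force: [-5.2, -8.3, 0.5]
gripper_force: 5.0
tool_pos: [0.5891, -0.1217, 0.1936]
force: [-9.6, -16.0, 3.5]
gripper_force: 9.2
```

```bash
python3 -m handwheel '[[-0.45,-0.89,0,0,0.55],[-1.8,-3.5,0,0,0.55],[-2.2,-4.4,4,0,0.55],[0,0,5,0,1],[0,0,5,0,1],[0,0,2,0,1],[0,0,0,0,1]]'; python3 - <<'E'
from h import *
from plant import read_camera
import pickle
c=get_calibration("wrist");im=read_camera("wrist")[:,:,::-1]
pickle.dump(c,open("w3.pkl","wb"));cv2.imwrite("pics/w3v.png",cv2.resize(im,(800,600),interpolation=cv2.INTER_CUBIC))
E
```

```text
t: 10.88
tool_pos: [0.5465, -0.2066, 0.3545]
orientation: [2.675, 1.644, 0.003]
force: [0.8, -0.3, -0.3]
opening: 0.0066
gripper_force: 0.0
```

View pics/w3v.png

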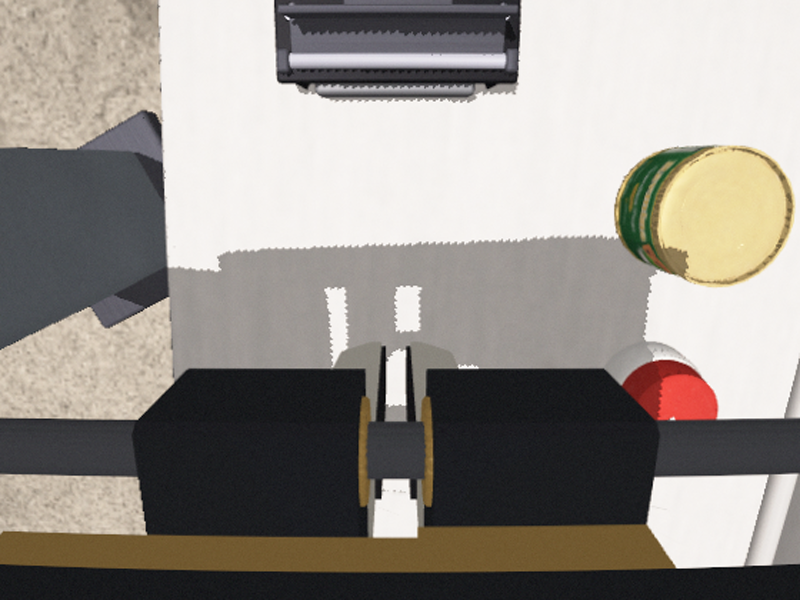

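The case mouth edge runs from (278,83) to (518,80). The cassette shows only a thin strip at rows 84–99, columns 316–474, so it looks home. I'll check the numbers.

```bash
python3 - <<'E'
from h import *
import pickle
c=pickle.load(open("w3.pkl","rb"));s=.7
k=ray(np.array([(278,83),(518,80)])*s,.03,c=c)[:,:2]
d=k[0]-k[1];a=np.arctan2(d[1],d[0])-np.pi/2;o=k.mean(0);print(np.linalg.norm(d),a,o)
q=ray(np.array([(316,96),(474,95)])*s,.02,c=c)[:,:2]
q0=ray(np.array([(318,99),(472,97)])*s,0,c=c)[:,:2]
for z in(q,q0):print(((z-o)@R(a)*1e3).round(1))
E
```

```text
0.12874861602695414 1.114685339359308 [ 0.59769293 -0.11092963]
[[ -5.9  45.6]
 [ -6.5 -42.3]]
[[ -5.4  47.2]
 [ -5.4 -44. ]]
```

The cassette is home: its rear face is about 5 mm out of the mouth and the push stalled at 19 N. Next I'll go behind the flap with the fingers closed.

```bash
python3 -m handwheel '[[2.59,5.15,0,0,1],[2.59,5.15,0,0,1],[2.59,5.15,0,0,1],[0,0,-4,0,1],[0,0,-4,0,1],[0,0,-2.5,0,1],[0,0,-1.2,0,1],[0,0,0,0,1],[0,0,0,0,1]]'; python3 - <<'E'
from h import *
from plant import readout
p=readout.read_state()["tool_pos"];print(((p[:2]-[.597,-.111])@R(1.105)*1e3).round(1),p[2]-.186)
E
```

```text
t: 12.05
tool_pos: [0.6241, -0.0522, 0.2371]
orientation: [2.676, 1.644, 0.002]
force: [-0.8, -0.6, -0.3]
opening: 0.0004
gripper_force: 0.0
[64.7  2.2] 0.05108592092243047
```

```bash
python3 -m handwheel '[[-0.34,-0.67,0,0,1],[-0.34,-0.67,0,0,1],[-0.45,-0.89,0.5,0,1],[-0.45,-0.89,0.5,0,1],[-0.45,-0.89,0.5,0,1],[0,0,0,0,1]]'; python3 -m handwheel '[[-0.45,-0.89,0,0,1],[-0.45,-0.89,0,0,1],[-0.45,-0.89,0,0,1],[0,0,0,0,1]]'; python3 - <<'E'
from h import *
from plant import readout,read_camera
p=readout.read_state()["tool_pos"];print(((p[:2]-[.597,-.111])@R(1.105)*1e3).round(1),p[2]-.186)
im=read_camera("scene")[150:330,150:400,::-1]
cv2.imwrite("pics/s2.png",cv2.resize(im,None,fx=3,fy=3,interpolation=cv2.INTER_CUBIC))
E
```

```text
t: 12.8
tool_pos: [0.6033, -0.0933, 0.2519]
orientation: [2.677, 1.642, 0.001]
force: [0.4, 0.4, 0.2]
opening: 0.0003
gripper_force: 0.0
t: 13.3
tool_pos: [0.5894, -0.1198, 0.2509]
orientation: [-2.678, -1.643, 0.001]
force: [0.1, 0.5, -0.1]
opening: 0.0001
gripper_force: 0.0
[-11.3   2.8] 0.06491015012049917
```

View pics/s2.png

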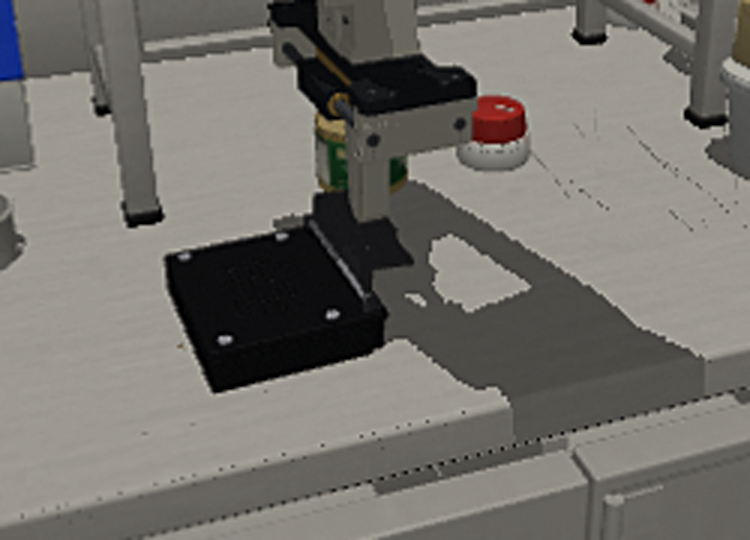

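The flap's panel now stands level over the mouth, at about (365,250), under the fingers. I'll press it down.

```bash
python3 -m handwheel '[[0,0,-0.6,0,1],[0,0,-0.6,0,1],[0,0,-0.6,0,1],[0,0,-0.4,0,1],[0,0,0,0,1]]'; python3 -m handwheel '[[0,0,-0.3,0,1],[0,0,0,0,1]]';python3 -m handwheel '[[0,0,-0.2,0,1],[0,0,0,0,1]]'
```

```text
t: 13.98
tool_pos: [0.5872, -0.1262, 0.2303]
orientation: [2.672, 1.638, -0.022]
force: [-26.8, -39.6, 18.9]
opening: 0.0006
gripper_force: 24.3
t: 14.22
tool_pos: [0.5867, -0.1269, 0.226]
orientation: [2.672, 1.637, -0.025]
force: [-24.4, -44.8, 11.5]
opening: 0.0001
gripper_force: 24.9
t: 14.48
tool_pos: [0.5866, -0.1272, 0.2232]
orientation: [2.672, 1.637, -0.025]
force: [-22.4, -46.0, 6.0]
opening: 0.0003
gripper_force: 25.1
```

The finger slid in front of the bend: the tool moved to x ≈ −19 mm with 50 N sideways. I'll back off, rise, and press nearer the hinge.

```bash
python3 -m handwheel '[[-0.45,-0.89,0,0,1],[-0.3,-0.6,0,0,1],[0,0,2,0,1],[0,0,3,0,1],[0,0,1,0,1],[0,0,0,0,1]]'; python3 - <<'E'
from h import *
from plant import readout,read_camera
p=readout.read_state()["tool_pos"];print(((p[:2]-[.597,-.111])@R(1.105)*1e3).round(1),p[2]-.186)
im=read_camera("scene")[150:330,150:400,::-1]
cv2.imwrite("pics/s3.png",cv2.resize(im,None,fx=3,fy=3,interpolation=cv2.INTER_CUBIC))
E
```

```text
t: 15.22
tool_pos: [0.583, -0.1334, 0.2856]
orientation: [2.674, 1.645, 0.003]
force: [0.1, 0.2, -0.7]
opening: 0.0004
gripper_force: 0.0
[-26.2   2.4] 0.09964544526392011
```

View pics/s3.png

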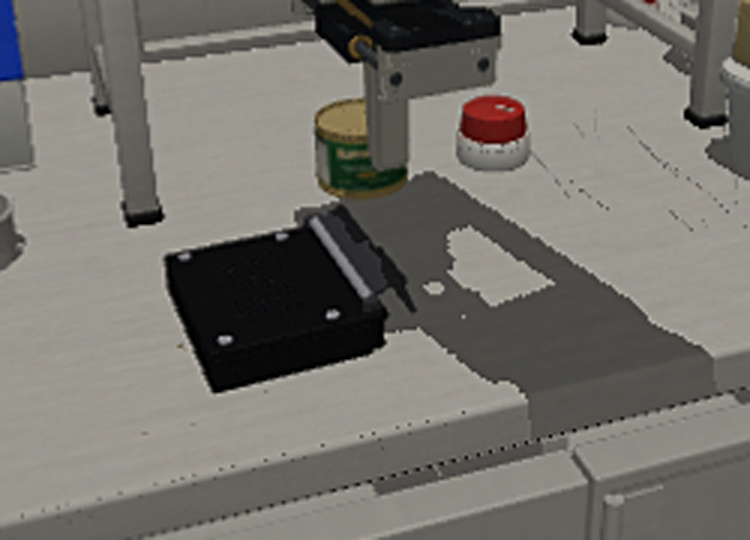

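The flap is held about half open, with the bend over the mouth edge. I'll move the tip over it (x ≈ −3) and press straight down.

```bash
python3 -m handwheel '[[1.03,2.05,0,0,1],[0,0,-2.5,0,1],[0,0,-1.5,0,1],[0,0,-0.5,0,1],[0,0,-0.5,0,1],[0,0,0,0,1]]'; python3 -m handwheel '[[0,0,-0.4,0,1],[0,0,-0.3,0,1],[0,0,0,0,1]]';python3 -m handwheel '[[0,0,-0.3,0,1],[0,0,0,0,1]]'
```

```text
t: 16.02
tool_pos: [0.5927, -0.1135, 0.2342]
orientation: [2.677, 1.644, 0.0]
force: [0.5, 0.6, -0.2]
opening: 0.0005
gripper_force: 0.0
t: 16.4
tool_pos: [0.5926, -0.1133, 0.227]
orientation: [-2.677, -1.644, 0.0]
force: [-0.2, 0.4, 0.2]
opening: 0.0002
gripper_force: 0.0
t: 16.65
tool_pos: [0.5928, -0.1134, 0.2244]
orientation: [2.676, 1.644, 0.001]
force: [-0.1, 0.1, 2.9]
opening: 0.0002
gripper_force: 1.3
```

```bash
python3 -m handwheel '[[0,0,-0.15,0,1],[0,0,0,0,1]]'; python3 -m handwheel '[[0,0,-0.1,0,1],[0,0,0,0,1]]'
```

```text
t: 16.9
tool_pos: [0.5929, -0.1134, 0.2243]
orientation: [2.676, 1.644, 0.0]
force: [-6.2, 1.7, 13.5]
opening: 0.0003
gripper_force: 7.0
t: 17.15
tool_pos: [0.5929, -0.1134, 0.2242]
orientation: [2.676, 1.644, 0.0]
force: [-11.0, 1.1, 21.9]
opening: 0.0005
gripper_force: 10.6
```

Firm stop at the shut height (38 mm). I'll retreat upward and check.

```bash
python3 -m handwheel '[[0,0,1,0,1],[0,0,4,0,1],[-1,-2,5,0,1],[-1,-2,5,0,1],[-2,-4,3,0,1],[-2,-4,0,0,1],[0,0,0,0,1]]'; python3 - <<'E'
from h import *
from plant import read_camera
a=cv2.resize(read_camera("scene")[190:300,210:360,::-1],None,fx=5,fy=5,interpolation=cv2.INTER_CUBIC)[:,:400]
a=read_camera("scene")[160:300,190:360,::-1]; b=read_camera("wrist")[0:210,150:560,::-1]
a=cv2.resize(a,(480,396),interpolation=cv2.INTER_CUBIC)
b=cv2.resize(b,(390,200))
b=cv2.resize(b,(320,164))
o=np.zeros((396,800,3),np.uint8);o[:,:480]=a;o[:164,480:]=b
cv2.imwrite("pics/fin.png",o)
E
```

```text
t: 18.02
tool_pos: [0.5315, -0.2357, 0.4022]
orientation: [2.679, 1.639, -0.0]
force: [-0.8, -0.1, 0.0]
opening: 0.0004
gripper_force: 0.0
```

View pics/fin.png

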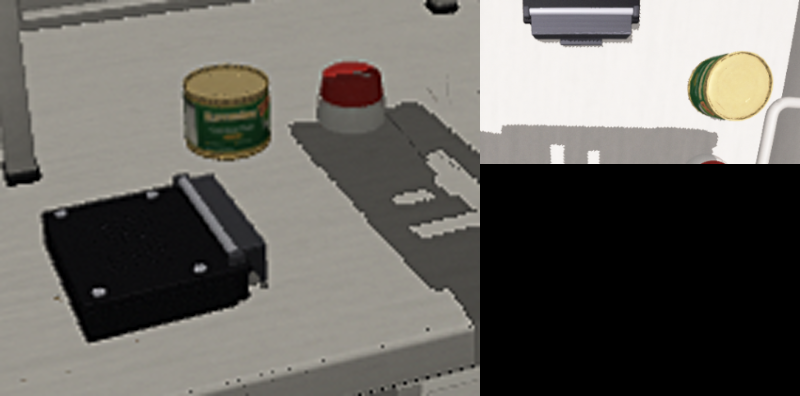

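The flap lies flat with its panel hanging upright at about (255,240). The tin and the timer have not moved. I'm handing in the job.

```bash
python3 -c "
from plant import job;print(job.close_job())"
```

```text
the job is handed in; nothing more can be done
None
```

The cassette is fully home in the case and the flap is shut flat over the mouth (on a second press, after the finger first slipped off the bend); the tin and timer weren't touched, and the job was handed in at about 18 s.

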